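# Refit the backup batteries of a bench incubator and reset its trip switch

### The job

The incubator's backup supply has tripped: first push the trip switch lever fully off and leave it there while you slide every battery pack lying on the bench onto a shoe of the charging dock, from its open front and fully home, until the detent holds it. Then throw the lever fully on, and last press the alarm unit's plunger head right down to its stop and let it spring back up. Leave the other things on the bench alone.

Things in the scene. Friction and masses are not known exactly. Their poses are not given: they have to be found in the camera images.
- pack1_center (a point): one of up to three identical battery packs (some may be absent): a black upright block 60 long (x) x 34 wide (y) on a grey foot plate 70 long x 46 wide x 8 high, 58 mm high over all, 0.3 kg; alike end for end. The foot stands out 6 mm beyond the block on each long side and has a rounded notch in the middle of each long edge. The point is the pack's centre, 29 mm above its underside; z up, x along its length.
- pack2_center (a point): one of up to three identical battery packs (some may be absent): a black upright block 60 long (x) x 34 wide (y) on a grey foot plate 70 long x 46 wide x 8 high, 58 mm high over all, 0.3 kg; alike end for end. The foot stands out 6 mm beyond the block on each long side and has a rounded notch in the middle of each long edge. The point is the pack's centre, 29 mm above its underside; z up, x along its length.
- pack3_center (a point): one of up to three identical battery packs (some may be absent): a black upright block 60 long (x) x 34 wide (y) on a grey foot plate 70 long x 46 wide x 8 high, 58 mm high over all, 0.3 kg; alike end for end. The foot stands out 6 mm beyond the block on each long side and has a rounded notch in the middle of each long edge. The point is the pack's centre, 29 mm above its underside; z up, x along its length.
- dock: the charging dock: a fixed aluminium plate 210 (x) x 250 (y) mm, its top 12 mm above the bench, with three equal shoes side by side, 80 mm apart, all open to the front (-x, the robot's side). Each is a pair of slippery steel rails with lips that take a pack's foot. Origin under the plate's centre; x is the sliding direction, from the open front to the stops, z up.
- shoe1 (a point): the leftmost (+y) shoe. The point lies on the shoe's floor under the centre of a pack that is fully home (whose centre is then 29 mm above it); axes as the dock's. A stop at the back touches the pack 1.5 mm past home. At the point a sprung brass roller in the -y rail snaps into the foot's notch: some 5 to 15 N of push carries a pack past it.
- shoe2 (a point): the middle shoe. The point lies on the shoe's floor under the centre of a pack that is fully home (whose centre is then 29 mm above it); axes as the dock's. Rails are 48 mm apart (foot 46); the lips' underside is 10 mm and top 14 mm above the floor, with 40 mm between the lips. The rails begin 45 mm before the point (-x); no lips before that.
- shoe3 (a point): the rightmost (-y) shoe. The point lies on the shoe's floor under the centre of a pack that is fully home (whose centre is then 29 mm above it); axes as the dock's. Flared guides lead into the rails, starting 75 mm before the point, 66 mm apart there; in front of them is a bare flat apron at floor level out to 155 mm before the point: a pack can be set down centred 110 to 115 mm before the point and slid in.
- lever_tip (a point): centre of the black cross grip (16 mm thick, 30 mm wide across) at the end of the trip switch's steel lever, 55 mm from its hinge axis.
- lever_hinge (a point): the trip switch lever's hinge axis (along y), in the middle of a fixed grey box 100 (x) x 60 (y) x 34 mm, 36 mm above the bench. x points from the off end (marked with a ring, towards the robot) to the on end (marked with a bar).
- lever (a joint): lever angle in rad: 0 fully off (leaning 0.6 rad towards -x of the switch), 0.6 upright, 1.2 fully on (leaning 0.6 rad towards +x). It starts tripped, about the middle; stays where it is left and takes about 2.5 N at the grip to move.
- plunger_top (a point): centre of the top of the alarm unit's test plunger: a flat round steel head 36 mm across and 8 mm thick on a stem, in the middle of a fixed white box 90 x 90 x 36 mm; top 76 mm above the bench when up.
- plunger (a joint): how far the plunger is pressed, m: 0 up, 0.014 at its stop; a spring of about 3 N at the top and 7 N at the stop brings it back.
- jar: bystander: specimen jar 54 mm across, 70 mm high, origin at the centre of its underside; leave it alone.
- dishes: bystander: stack of flat dishes 90 mm across, 43 mm high, origin under its centre; leave it alone.
- tipbox: bystander: white tip box with clear lid, 85 x 120 x 67 mm, origin under its centre; leave it alone.
- beaker: bystander: glass cup 70 mm across, 85 mm high, origin under its centre; leave it alone.
Mind the look-alikes: they are no part of the job. What is shaped like the part that bears plunger_top but pink is not meant.

How it is judged (in metres and radians):
On the way, in this order (a step that is already met when the one before it is completed fails the run):
1. the lever is pushed fully off (value of joint lever below 0.1 rad), for 0.2 s.
2. every pack present is home in a shoe while the lever is off (((x of pack1_center in the frame of shoe1 between -0.005 and 0.005 m and y of pack1_center in the frame of shoe1 between -0.004 and 0.004 m and z of pack1_center in the frame of shoe1 between 0.025 and 0.033 m and angle between the x axis of pack1_center and the x axis of shoe1, either way round below 0.08 rad) or (x of pack1_center in the frame of shoe2 between -0.005 and 0.005 m and y of pack1_center in the frame of shoe2 between -0.004 and 0.004 m and z of pack1_center in the frame of shoe2 between 0.025 and 0.033 m and angle between the x axis of pack1_center and the x axis of shoe2, either way round below 0.08 rad) or (x of pack1_center in the frame of shoe3 between -0.005 and 0.005 m and y of pack1_center in the frame of shoe3 between -0.004 and 0.004 m and z of pack1_center in the frame of shoe3 between 0.025 and 0.033 m and angle between the x axis of pack1_center and the x axis of shoe3, either way round below 0.08 rad)) and ((x of pack2_center in the frame of shoe1 between -0.005 and 0.005 m and y of pack2_center in the frame of shoe1 between -0.004 and 0.004 m and z of pack2_center in the frame of shoe1 between 0.025 and 0.033 m and angle between the x axis of pack2_center and the x axis of shoe1, either way round below 0.08 rad) or (x of pack2_center in the frame of shoe2 between -0.005 and 0.005 m and y of pack2_center in the frame of shoe2 between -0.004 and 0.004 m and z of pack2_center in the frame of shoe2 between 0.025 and 0.033 m and angle between the x axis of pack2_center and the x axis of shoe2, either way round below 0.08 rad) or (x of pack2_center in the frame of shoe3 between -0.005 and 0.005 m and y of pack2_center in the frame of shoe3 between -0.004 and 0.004 m and z of pack2_center in the frame of shoe3 between 0.025 and 0.033 m and angle between the x axis of pack2_center and the x axis of shoe3, either way round below 0.08 rad)) and ((x of pack3_center in the frame of shoe1 between -0.005 and 0.005 m and y of pack3_center in the frame of shoe1 between -0.004 and 0.004 m and z of pack3_center in the frame of shoe1 between 0.025 and 0.033 m and angle between the x axis of pack3_center and the x axis of shoe1, either way round below 0.08 rad) or (x of pack3_center in the frame of shoe2 between -0.005 and 0.005 m and y of pack3_center in the frame of shoe2 between -0.004 and 0.004 m and z of pack3_center in the frame of shoe2 between 0.025 and 0.033 m and angle between the x axis of pack3_center and the x axis of shoe2, either way round below 0.08 rad) or (x of pack3_center in the frame of shoe3 between -0.005 and 0.005 m and y of pack3_center in the frame of shoe3 between -0.004 and 0.004 m and z of pack3_center in the frame of shoe3 between 0.025 and 0.033 m and angle between the x axis of pack3_center and the x axis of shoe3, either way round below 0.08 rad)) and value of joint lever below 0.2 rad), for 0.2 s.
3. the lever is thrown fully on (value of joint lever above 1.1 rad), for 0.2 s.
4. the plunger is pressed down to its stop (value of joint plunger above 0.0125 m), for 0.1 s.
At the end, for the whole second after the job is handed in: every pack present stands home in a shoe (its centre within 5 mm of the home position along the shoe, 4 mm across and in height, turned less than 0.08 rad) and at rest, the lever is fully on (above 1.1 rad), and the plunger is up again (within 2 mm) (((x of pack1_center in the frame of shoe1 between -0.005 and 0.005 m and y of pack1_center in the frame of shoe1 between -0.004 and 0.004 m and z of pack1_center in the frame of shoe1 between 0.025 and 0.033 m and angle between the x axis of pack1_center and the x axis of shoe1, either way round below 0.08 rad) or (x of pack1_center in the frame of shoe2 between -0.005 and 0.005 m and y of pack1_center in the frame of shoe2 between -0.004 and 0.004 m and z of pack1_center in the frame of shoe2 between 0.025 and 0.033 m and angle between the x axis of pack1_center and the x axis of shoe2, either way round below 0.08 rad) or (x of pack1_center in the frame of shoe3 between -0.005 and 0.005 m and y of pack1_center in the frame of shoe3 between -0.004 and 0.004 m and z of pack1_center in the frame of shoe3 between 0.025 and 0.033 m and angle between the x axis of pack1_center and the x axis of shoe3, either way round below 0.08 rad)) and ((x of pack2_center in the frame of shoe1 between -0.005 and 0.005 m and y of pack2_center in the frame of shoe1 between -0.004 and 0.004 m and z of pack2_center in the frame of shoe1 between 0.025 and 0.033 m and angle between the x axis of pack2_center and the x axis of shoe1, either way round below 0.08 rad) or (x of pack2_center in the frame of shoe2 between -0.005 and 0.005 m and y of pack2_center in the frame of shoe2 between -0.004 and 0.004 m and z of pack2_center in the frame of shoe2 between 0.025 and 0.033 m and angle between the x axis of pack2_center and the x axis of shoe2, either way round below 0.08 rad) or (x of pack2_center in the frame of shoe3 between -0.005 and 0.005 m and y of pack2_center in the frame of shoe3 between -0.004 and 0.004 m and z of pack2_center in the frame of shoe3 between 0.025 and 0.033 m and angle between the x axis of pack2_center and the x axis of shoe3, either way round below 0.08 rad)) and ((x of pack3_center in the frame of shoe1 between -0.005 and 0.005 m and y of pack3_center in the frame of shoe1 between -0.004 and 0.004 m and z of pack3_center in the frame of shoe1 between 0.025 and 0.033 m and angle between the x axis of pack3_center and the x axis of shoe1, either way round below 0.08 rad) or (x of pack3_center in the frame of shoe2 between -0.005 and 0.005 m and y of pack3_center in the frame of shoe2 between -0.004 and 0.004 m and z of pack3_center in the frame of shoe2 between 0.025 and 0.033 m and angle between the x axis of pack3_center and the x axis of shoe2, either way round below 0.08 rad) or (x of pack3_center in the frame of shoe3 between -0.005 and 0.005 m and y of pack3_center in the frame of shoe3 between -0.004 and 0.004 m and z of pack3_center in the frame of shoe3 between 0.025 and 0.033 m and angle between the x axis of pack3_center and the x axis of shoe3, either way round below 0.08 rad)) and value of joint lever above 1.1 rad and value of joint plunger below 0.002 m and linear speed of each of pack1, pack2, pack3 below 0.02 m/s); the robot touches nothing.
It fails at once if a bystander (jar, dishes, tip box or beaker) is moved by more than 4 cm (distance of any of jar, dishes, tipbox, beaker from where it was at the start of the episode above 0.04 m).
Of pack1, pack2, pack3 only 2 to 3 are there at a start; the rules pass over those that are not, and their reading is None.
At some moment in a run one of pack1, pack2, pack3 may be knocked a few centimetres aside while the robot is not near it.
Once in a run the grip may slacken for a moment while it holds something.
It also fails if it takes over 210 s, if anything falls off the work surface, if the arm or the gripper's body presses on something with over 40 N, if the wrist force passes 120 N, or if a joint passes its speed limit or range.

### The arm

A 6-joint arm with a two-finger parallel gripper is mounted at the origin on the work surface. World frame = base frame: x ahead of the robot, y to its left, z up, the work surface at z = 0. Lengths are in m, angles in degrees, forces in N, time in s.
With the tool pointing down it reaches from about 0.275 to 1 m from the base axis. Payload 8.4 kg.
Tool frame: the origin (TCP) lies at the very end of the fingers, on their centre line; the grasp point (between the pads) lies env.grasp_offset behind it (env.grasp_offset is the distance from the TCP to the grasp point, in m); z points along the fingers, y is the line along which they close (so a half turn about z gives the same grasp; the last joint's range is limited). The gripper opens to 85 mm and grips with 20 to 120 N. Pads are 22 mm wide; open, the fingers measure 114 mm over their backs; the gripper's body (76 mm by 85 mm) begins 54 mm behind the grasp point. The pads swing forward as they close: fully open they stand 13 mm farther back than shut.
Start: joints at [75.779, 20.225, 93.587, -0, 66.188, -0.138], TCP at [0.152, 0.606, 0.231] pointing down, gripper open.
Joint ranges: [-150.9, 150.9], [-52.94, 120.26], [3.33, 152.33], [-74.26, 254.26], [0, 154.13], [-172.89, 172.89]. Speed limits (degrees/s): [127.2, 127.2, 159.86, 180, 180, 180].

### API

Orientations are given as a 3x3 rotation matrix whose columns are the frame's x, y, z axes.
In Python, from station import get_state, cams, order, env gives the robot as it stands.
- The arm moves only by the shell command python3 -m jog 'ROWS' [OPENING] [FORCE]. ROWS is JSON, a list of rows, each a list of 2 entries, a list of its own where there are three numbers: the shift along the world's x, y, z in mm, then the turn about the world's z in rad. A call has 1 to 8 rows; each row is the pose to reach, as a shift and turn from the pose commanded when the call began; what a row does not reach only later rows make up. A row lasts 1/8 s, in which the tool goes at most 62.5 mm and 10.7 degrees, less where a joint would pass 70% of its speed; a pose out of reach is approached as far as the arm can. A call with a gripper value outside its range is refused whole. OPENING is the opening, from -1 (shut) to 1 (fully open), set as the call begins (- or left out, the last holds). The fingers move at their own pace and stop on an object; FORCE is the grip in N (left out, the last holds). Time passes only in rows, so rows that repeat a pose let the fingers close. It gives the time, the measured TCP pose, the force, the opening and the grip force at its end, in the units of the state.
- get_state(): the state, without advancing time (a new reading comes with each control period).
- cams.camera(name): name is "side" or "top"; returns a dict with "img" (400x640x3 uint8, red, green, blue), "vertical_fov" (degrees; the focal length in pixels is half the picture's height over the tangent of half this angle, whatever the lens; pixels are square), "cx", "cy" (the principal point, pixels), "R" (3x3) and "t" (3): a world point X has camera coordinates R X + t. Camera axes: x right, y down, z forward; pixel columns grow to the right and rows downward; lengths in m; the calibration is good to about 2 mm. A picture is of the moment at which its call begins. There is no depth.
- order.finish_job(): hands the job in; it is judged then, once.
The state is a dict: "t": time; "joints": joint angles; "dq": joint speeds; "effort": joint torques, N m; "ee_pos": TCP position; "orientation": TCP orientation; "ft_force": force on the tool from outside, world axes, zero at the start; "torque": the same for the moment, N m; "finger_gap": opening from 0.0 (shut) to 1.0 (fully open); "finger_force": force on a finger pad.
Only numpy, scipy, OpenCV 4.12 (cv2) and the standard library are available. Lean on these libraries where they do the work, as an engineer would, in place of code of your own. Each camera call takes 0.05 s, during which the arm holds its last target. There are 200 camera calls.

## Working session

There is one attempt and no reset: what is moved stays moved. The work goes in short steps, Python scripts to look and compute and a shell command to move; the robot and the scene stay as the last step left them, time stands still between calls to the robot, and variables do not carry over. Pictures are saved under pics/ and viewed, at most 14 in all, crops included, and the job is handed in when it is done.

```bash
ls; mkdir -p pics; python3 - <<'E'
from station import get_state, cams, env
import cv2
for n in("top","side"):
    c=cams.camera(n); cv2.imwrite(f"pics/{n}0.png",c["img"][:,:,::-1]); print(n,c["vertical_fov"],c["cx"],c["cy"],c["R"],c["t"],[k for k in c])
print(env.grasp_offset, get_state())
E
```

```text
pics
top 51.3102147375603 314.24737713676217 202.25507923376566 [[ 0.02191044 -0.99975691  0.00246029]
 [-0.99769116 -0.02202326 -0.0642442 ]
 [ 0.06428277 -0.00104699 -0.99793117]] [6.42648051e-04 6.10047847e-01 1.14803232e+00] ['img', 'vertical_fov', 'cx', 'cy', 'R', 't']
side 51.713109870800736 321.92522630122664 202.2848488420935 [[ 0.89207658 -0.45186135 -0.00454831]
 [-0.35128839 -0.68712127 -0.63597235]
 [ 0.28424609  0.56893381 -0.77169844]] [-0.51823385  0.2609081   1.22982114] ['img', 'vertical_fov', 'cx', 'cy', 'R', 't']
0.0187 {'t': 0.1, 'joints': array([ 7.57795771e+01,  2.02603349e+01,  9.36266796e+01,  1.08851824e-03,
        6.61870253e+01, -1.36105987e-01]), 'dq': array([ 0.07139433,  0.0906847 , -0.15638694, -0.05208341,  0.02133238,
        0.04094709]), 'effort': array([ 1.51064574e-03, -6.06360626e+01, -3.42820036e+01,  2.67054420e-04,
        3.78480079e-03,  4.52019393e-06]), 'ee_pos': array([0.15196391, 0.60578707, 0.23060302]), 'orientation': array([[-9.69936789e-01,  2.43356762e-01, -3.34289928e-04],
       [ 2.43356991e-01,  9.69935986e-01, -1.24836979e-03],
       [ 2.04406012e-05, -1.29219158e-03, -9.99999165e-01]]), 'ft_force': array([ 0.34948387, -0.15938907,  0.05098509]), 'torque': array([ 0.00449682, -0.00846907, -0.0080979 ]), 'finger_force': 0.0, 'finger_gap': 1.0016656681884062}
```

View pics/top0.png

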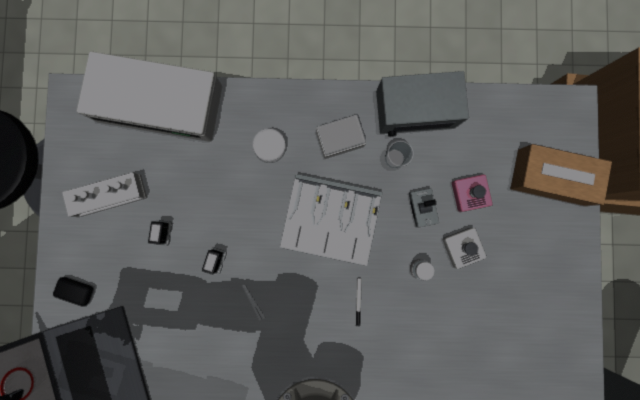

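View pics/side0.png

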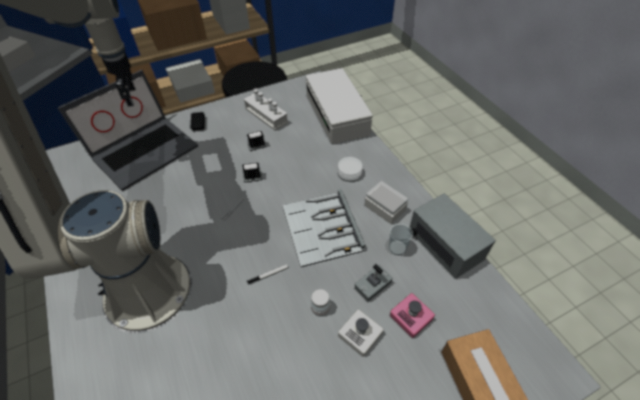

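The overview shows two labelled packs at about (158,233) and (213,260), the dock around (332,220), the lever at (425,205), the white alarm at (466,247) and the pink look-alike at (473,192). I'll zoom in next.

```bash
python3 - <<'E'
import cv2,numpy as np
t=cv2.imread("pics/top0.png")
def crop(x,y,w,h,W,H): return cv2.resize(t[y:y+h,x:x+w],(W,H),interpolation=cv2.INTER_CUBIC)
a=crop(270,165,120,105,400,350) # 3.33x
b=crop(400,165,100,125,320,400)
c=crop(40,200,200,110,800,440)
cv2.imwrite("pics/z1.png",crop(270,165,120,105,686,600))
cv2.imwrite("pics/z2.png",np.hstack([crop(400,170,100,120,500,600),crop(140,215,50,120,250,600)]))
cv2.imwrite("pics/z3.png",crop(40,200,200,110,800,440))
E
```

```text
(no output)
```

View pics/z1.png

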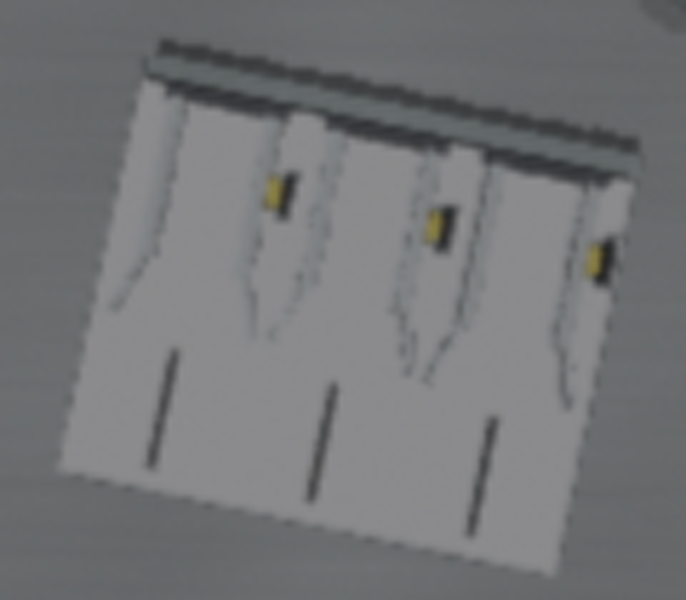

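View pics/z2.png

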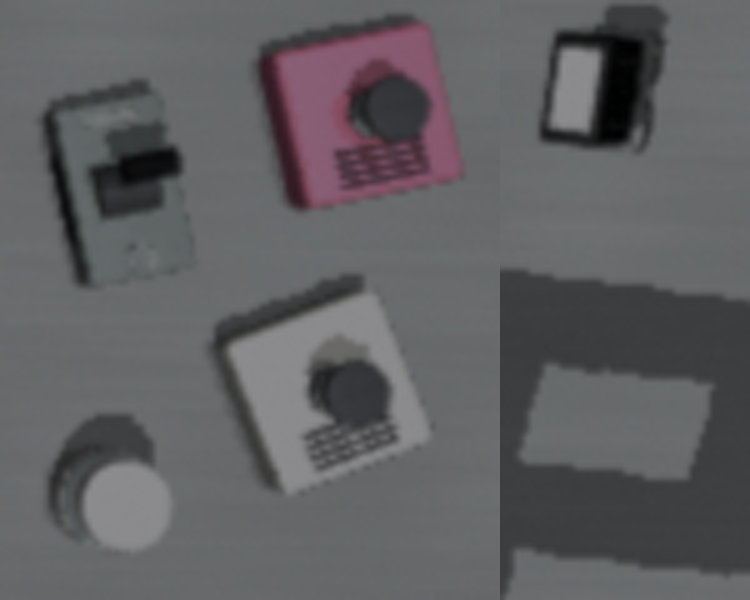

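View pics/z3.png

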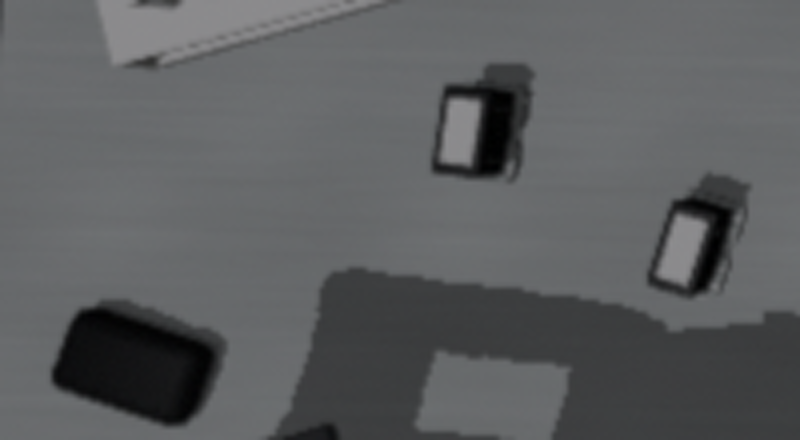

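The zooms show the dock plate corners and centre dashes, the lever grip near (430,203) on the grey box, the white alarm's head near (471,248), and exactly two packs, whose labels sit at the centre of their tops. Next I'll compute poses.

```bash
cat > h.py <<'E'
import numpy as np, cv2
from scipy.optimize import least_squares
from station import get_state, cams, env, order
def shot(n,save=None):
    c=cams.camera(n)
    if save: cv2.imwrite(f"pics/{save}.png",c["img"][:,:,::-1])
    return c
def f(c): return 200/np.tan(np.radians(c["vertical_fov"]/2))
def proj(c,X):
    P=np.asarray(X)@c["R"].T+c["t"]; return P[...,:2]/P[...,2:]*f(c)+[c["cx"],c["cy"]]
def ray(c,u,v,z):
    d=c["R"].T@np.array([(u-c["cx"])/f(c),(v-c["cy"])/f(c),1]); o=-c["R"].T@c["t"]
    return o+d*(z-o[2])/d[2]
def labels(c,box,z=.058,thr=120):
    "white labels of packs in box x0,y0,x1,y1 -> centre, yaw of long axis(deg), dims"
    x0,y0,x1,y1=box; g=c["img"][y0:y1,x0:x1].min(2); k=8
    g=cv2.resize(g,None,fx=k,fy=k,interpolation=cv2.INTER_CUBIC)
    cs,_=cv2.findContours((g>thr).astype(np.uint8),cv2.RETR_EXTERNAL,cv2.CHAIN_APPROX_NONE)
    out=[]
    for q in cs:
        if cv2.contourArea(q)<30*k*k: continue
        p=np.array([ray(c,x0+(u+.5)/k-.5,y0+(v+.5)/k-.5,z)[:2] for u,v in q[:,0]])
        (cx,cy),(w,h),a=cv2.minAreaRect((p*1000).astype(np.float32))
        if w<h: w,h,a=h,w,a+90
        out.append((round(cx),round(cy),round((a+90)%180-90,1),round(w),round(h)))
    return out
E
python3 - <<'E'
from h import *
t=shot("top"); s=shot("side")
g=t["img"].min(2); print(g[228:238:3,145:170])
print("packs",labels(t,(140,215,235,280),thr=110))
for n,(u,v),z in [("tip",(430,202.6),.081),("plT",(471.4,248.4),.076),("pinkT",(479,191.6),.076)]: print(n,ray(t,u,v,z))
def z1(x,y): return (270+x/5.717,165+y/5.717)
def z2(x,y): return (400+x/5,170+y/5)
def fit(px,M,x0):
    px=np.array(px);M=np.array(M,float)
    def w(q):
        c,s_=np.cos(q[2]),np.sin(q[2]); return M@np.array([[c,s_,0],[-s_,c,0],[0,0,1]])+[q[0],q[1],0]
    r=least_squares(lambda q:(proj(t,w(q))-px).ravel(),x0); print(r.x.round(4),np.degrees(r.x[2]),(r.fun.reshape(-1,2)).round(1).tolist()); return r.x
D=fit([z1(62,468),z1(555,573)],[(-.105,.125,.012),(-.105,-.125,.012)],[.6,0,0])
c,s_=np.cos(D[2]),np.sin(D[2]);R=np.array([[c,-s_],[s_,c]])
for p in [(177,350),(150,468),(335,385),(312,500),(495,418),(470,535)]: print("dash",(R.T@(ray(t,*z1(*p),.012)[:2]-D[:2])).round(4))
for p in [(275,195),(437,228),(598,262)]: print("roller",(R.T@(ray(t,*z1(*p),.026)[:2]-D[:2])).round(4))
for i,y in enumerate((.08,0,-.08)): print("shoe",i+1,(D[:2]+R@[.05,y]).round(4))
L=fit([z2(*p) for p in[(62,103),(160,90),(192,265),(92,285)]],[(.05,.03,.034),(.05,-.03,.034),(-.05,-.03,.034),(-.05,.03,.034)],[.6,-.3,0])
P=fit([z2(*p) for p in[(228,345),(375,293),(430,440),(285,493)]],[(.045,.045,.036),(.045,-.045,.036),(-.045,-.045,.036),(-.045,.045,.036)],[.6,-.4,0.2])
print(get_state()["t"])
for n,X in [("jar",ray(t,425,271,.07)),("tip0",[L[0],L[1],.091]),("pl",[P[0],P[1],.076])]: print(n,X,proj(t,X),proj(s,X))
E
```

```text
[[106 106 106 104  91  49  83 134 138 138 138 138 138 137 120  58  22   6
    2   3   3   4  10  31  49]
 [104 103 103  97  73  68 113 136 139 138 139 138 137 128  92  38  12   3
    2   2   2   2  20  41  49]
 [103 103 102  89  50  84 134 138 138 139 139 138 136 119  58  27   6   2
    2   2   4   6  25  45  58]
 [104 103  96  72  60 104 135 138 139 138 138 137 128  92  40  13   2   2
    3   1   5  23  46  51  49]]
packs [(441, 291, -16.5, 43, 21), (516, 443, -6.8, 43, 21)]
tip [ 0.61180372 -0.29350444  0.081     ]
plT [ 0.49285233 -0.4052362   0.076     ]
pinkT [ 0.64454114 -0.42593933  0.076     ]
[ 0.5633 -0.0358 -0.1868] -10.704298240690845 [[-0.6, -0.1], [0.6, 0.1]]
dash [-0.0368  0.0803]
dash [-0.0961  0.0811]
dash [-0.0376  0.0007]
dash [-0.0949  0.0002]
dash [-0.0371 -0.0795]
dash [-0.0955 -0.079 ]
roller [0.0469 0.0489]
roller [ 0.0475 -0.0318]
roller [ 0.0475 -0.1119]
shoe 1 [0.6273 0.0335]
shoe 2 [ 0.6125 -0.0451]
shoe 3 [ 0.5976 -0.1237]
[ 0.6023 -0.2937  0.1799] 10.3081552777306 [[-0.9, 0.4], [0.8, -0.3], [0.7, 0.2], [-0.6, -0.3]]
[ 0.4907 -0.4053  0.3643] 20.87089509233576 [[-0.8, -0.5], [0.3, -1.1], [1.1, 0.5], [-0.6, 1.0]]
0.2
jar [ 0.43018645 -0.28402992  0.07      ] [425. 271.] [319.58281016 296.85318173]
tip0 [np.float64(0.6023057473396488), np.float64(-0.29366745345850803), 0.091] [431.11036721 205.96009759] [375.5977834  270.81057164]
pl [np.float64(0.4907282673053492), np.float64(-0.40528546858409864), 0.076] [471.42045226 249.2052955 ] [361.0201553  324.04221241]
```

Both cameras agree and the dock's geometry checks out. I'll move to the far side of the lever with the gripper shut.

```bash
python3 -m jog '[[[30,-55,0],0.026],[[60,-110,0],0.05],[[90,-165,0],0.08],[[120,-220,0],0.1],[[150,-275,0],0.13],[[180,-330,0],0.15],[[210,-385,0],0.18],[[240,-440,0],0.2]]' -1 40
python3 -m jog '[[[30,-55,0],0.03],[[60,-110,0],0.06],[[90,-165,0],0.09],[[120,-220,0],0.12],[[150,-275,0],0.15],[[180,-330,0],0.18],[[215,-390,0],0.2],[[251,-452,0],0.226]]'
python3 -m jog '[[[0,0,-40],0],[[0,0,-80],0],[[0,0,-120],0],[[0,0,-140],0],[[0,0,-140],0]]'
```

```text
t: 1.2
ee_pos: [0.3922, 0.1655, 0.2315]
orientation: [[-0.999, 0.045, 0.001], [0.045, 0.999, 0.0], [-0.001, 0.0, -1.0]]
ft_force: [1.4, 0.3, 0.2]
finger_gap: -0.001
finger_force: 0.0
t: 2.2
ee_pos: [0.6347, -0.2719, 0.2311]
orientation: [[-0.984, -0.18, -0.0], [-0.18, 0.984, 0.0], [-0.0, 0.0, -1.0]]
ft_force: [0.4, -0.8, 0.2]
finger_gap: -0.001
finger_force: 0.0
t: 2.82
ee_pos: [0.6332, -0.2696, 0.09]
orientation: [[-0.984, -0.179, -0.002], [-0.179, 0.984, 0.001], [0.002, 0.001, -1.0]]
ft_force: [-0.3, -0.8, 0.3]
finger_gap: -0.0
finger_force: 0.0
```

```bash
python3 -m jog '[[[3,-18,0],0],[[3,-18,-12],0],[[3,-18,-12],0]]'
python3 -m jog '[[[-5,-1,0],0],[[-10,-2,0],0],[[-15,-3,0],0],[[-20,-4,0],0],[[-24,-4,0],0],[[-28,-5,0],0],[[-32,-6,0],0],[[-36,-6,0],0]]'
python3 -m jog '[[[-2,0,0],0],[[-4,-1,0],0],[[-6,-1,0],0],[[-6,-1,0],0]]'
python3 - <<'E'
from h import *
t=shot("top"); s=shot("side")
def up(i,x,y,w,h,k): return cv2.resize(i[y:y+h,x:x+w,::-1],None,fx=k,fy=k,interpolation=cv2.INTER_CUBIC)
cv2.imwrite("pics/l1.png",np.hstack([up(t["img"],390,150,80,100,5),up(s["img"],335,220,80,100,5)]))
E
```

```text
t: 3.2
ee_pos: [0.6364, -0.2882, 0.0788]
orientation: [[-0.984, -0.178, -0.001], [-0.178, 0.984, 0.0], [0.001, 0.001, -1.0]]
ft_force: [0.2, -0.1, 0.0]
finger_gap: -0.002
finger_force: 0.0
t: 4.2
ee_pos: [0.6005, -0.2938, 0.0789]
orientation: [[-0.984, -0.179, -0.001], [-0.179, 0.984, 0.0], [0.0, 0.001, -1.0]]
ft_force: [3.3, 0.9, -2.1]
finger_gap: 0.002
finger_force: 1.6
t: 4.7
ee_pos: [0.5947, -0.295, 0.0793]
orientation: [[-0.984, -0.179, -0.0], [-0.179, 0.984, 0.0], [0.0, 0.0, -1.0]]
ft_force: [2.2, 1.1, -0.9]
finger_gap: -0.0
finger_force: 1.1
```

View pics/l1.png

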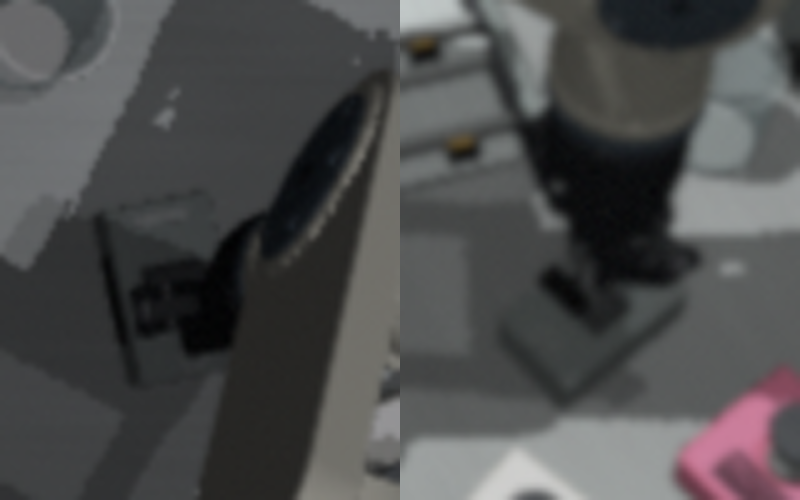

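The picture shows the finger behind the grip and the lever moving towards off. The force is only the lever's own friction so far, so I keep pushing.

```bash
python3 -m jog '[[[-2,0,0],0],[[-4,-1,0],0],[[-6,-1,0],0],[[-6,-1,0],0]]'; python3 -m jog '[[[-2,0,0],0],[[-4,-1,0],0],[[-4,-1,0],0]]';python3 -m jog '[[[-2,0,0],0],[[-3,-1,0],0],[[-3,-1,0],0]]'
```

```text
t: 5.3
ee_pos: [0.5923, -0.2955, 0.08]
orientation: [[-0.984, -0.179, 0.007], [-0.179, 0.984, -0.0], [-0.007, -0.001, -1.0]]
ft_force: [14.9, 5.3, -6.6]
finger_gap: -0.002
finger_force: 7.2
t: 5.68
ee_pos: [0.5915, -0.2967, 0.0816]
orientation: [[-0.984, -0.178, 0.013], [-0.178, 0.984, -0.001], [-0.012, -0.004, -1.0]]
ft_force: [22.3, 9.0, -0.6]
finger_gap: 0.002
finger_force: 10.4
t: 6.05
ee_pos: [0.5912, -0.2969, 0.0819]
orientation: [[-0.984, -0.178, 0.018], [-0.178, 0.984, -0.001], [-0.017, -0.004, -1.0]]
ft_force: [32.9, 14.1, -6.8]
finger_gap: -0.004
finger_force: 13.9
```

The lever is hard against its off stop, at about 35 N. I'll back off, go up, and look at the packs again on the way.

```bash
python3 -m jog '[[[12,2,0],0],[[24,4,0],0],[[24,4,30],0],[[24,4,80],0],[[24,4,130],0],[[0,50,150],-0.1],[[-20,100,150],-0.2],[[-40,150,150],-0.3]]'
python3 -m jog '[[[-20,50,0],-0.1],[[-40,100,0],-0.2],[[-60,150,0],-0.3],[[-60,150,0],-0.3]]' 0.6
python3 - <<'E'
from h import *
t=shot("top","t2"); st=get_state()
print("packs",labels(t,(140,215,235,280),thr=110)); print(st["t"],st["ee_pos"],np.degrees(np.arctan2(-st["orientation"][1,0],-st["orientation"][0,0])))
def up(i,x,y,w,h,k): return cv2.resize(i[y:y+h,x:x+w,::-1],None,fx=k,fy=k,interpolation=cv2.INTER_CUBIC)
cv2.imwrite("pics/l2.png",np.hstack([up(t["img"],395,165,60,70,6),up(t["img"],140,215,90,70,5)[:420] if 0 else cv2.resize(up(t["img"],140,210,60,70,6),(360,420))]))
E
```

```text
t: 7.05
ee_pos: [0.5407, -0.1472, 0.2294]
orientation: [[-0.992, 0.124, -0.001], [0.124, 0.992, -0.0], [0.001, -0.0, -1.0]]
ft_force: [0.5, 1.0, 0.7]
finger_gap: 0.0
finger_force: 0.0
t: 7.55
ee_pos: [0.4801, 0.0042, 0.2292]
orientation: [[-0.914, 0.406, -0.002], [0.406, 0.914, 0.0], [0.002, -0.001, -1.0]]
ft_force: [0.9, -1.0, 0.3]
finger_gap: 0.795
finger_force: 0.0
packs [(441, 291, -16.4, 43, 21), (516, 443, -6.7, 42, 21)]
7.6 [0.48118395 0.00284047 0.22934271] -23.884689174325697
```

View pics/t2.png

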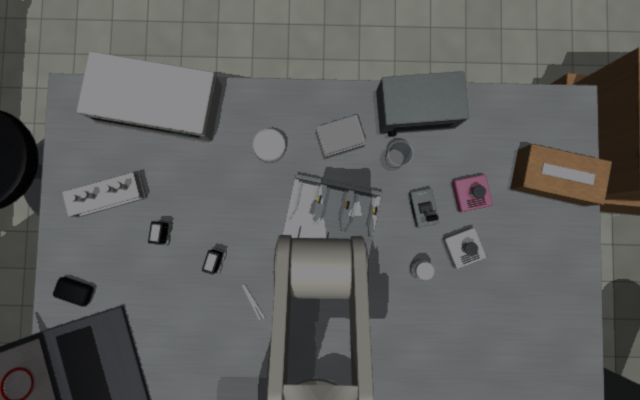

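The lever grip now sits at the off end, at (428,213), and there are only two packs, both unmoved. I'll grasp the nearer one.

```bash
python3 -m jog '[[[-8,58,0],0.03],[[-16,116,0],0.06],[[-24,174,0],0.09],[[-32,232,0],0.11],[[-40,288,0],0.131],[[-40,288,-50],0.131],[[-40,288,-110],0.131],[[-40,288,-130],0.131]]' 
python3 - <<'E'
from h import *
t=shot("top"); st=get_state()
print("packs",labels(t,(140,215,235,280),thr=110)); print(st["t"],st["ee_pos"],np.degrees(np.arctan2(-st["orientation"][1,0],-st["orientation"][0,0])))
E
```

```text
t: 8.6
ee_pos: [0.4409, 0.2879, 0.0957]
orientation: [[-0.959, 0.285, -0.004], [0.285, 0.959, -0.004], [0.003, -0.005, -1.0]]
ft_force: [-0.0, 0.9, 0.2]
finger_gap: 0.797
finger_force: 0.0
packs [(421, 438, -88.8, 81, 59), (451, 287, -17.2, 22, 21), (515, 343, -88.7, 48, 16), (516, 443, -6.9, 43, 21)]
8.65 [0.44058619 0.28761755 0.09461086] -16.54672964774104
```

```bash
python3 -m jog '[[[0,3,-40],0],[[0,3,-70],0],[[0,3,-77],0],[[0,3,-77],0]]'
python3 -m jog '[[[0,0,0],0],[[0,0,0],0],[[0,0,0],0],[[0,0,0],0],[[0,0,0],0],[[0,0,0],0]]' -1 60
python3 -m jog '[[[0,0,20],0],[[0,0,40],0],[[0,0,40],0]]'
```

```text
t: 9.15
ee_pos: [0.4427, 0.2928, 0.0227]
orientation: [[-0.958, 0.285, 0.0], [0.285, 0.958, -0.0], [-0.0, -0.0, -1.0]]
ft_force: [-0.2, 0.2, -0.2]
finger_gap: 0.8
finger_force: 0.0
t: 9.9
ee_pos: [0.4427, 0.2934, 0.0236]
orientation: [[-0.959, 0.285, 0.002], [0.285, 0.959, 0.001], [-0.001, 0.001, -1.0]]
ft_force: [0.0, -0.7, 6.0]
finger_gap: 0.386
finger_force: 60.5
t: 10.28
ee_pos: [0.4429, 0.2937, 0.0638]
orientation: [[-0.959, 0.285, 0.003], [0.285, 0.959, 0.002], [-0.002, 0.002, -1.0]]
ft_force: [0.3, -0.1, -3.6]
finger_gap: 0.391
finger_force: 60.3
```

```bash
python3 -m jog '[[[8,-40,15],0.015],[[15,-80,15],0.03],[[23,-120,15],0.04],[[30,-160,15],0.05],[[38,-200,15],0.06],[[45,-240,15],0.08],[[53,-280,15],0.09],[[60,-318,15],0.102]]'
python3 -m jog '[[[0,0,0],0],[[0,0,-5],0],[[0,0,-15],0],[[0,0,-25],0],[[0,0,-30],0],[[0,0,-30],0]]'
python3 - <<'E'
from h import *
t=shot("top","t3"); st=get_state()
print("packs",labels(t,(140,215,235,280),thr=110)); print(st["t"],st["ee_pos"],np.degrees(np.arctan2(-st["orientation"][1,0],-st["orientation"][0,0])))
E
```

```text
t: 11.28
ee_pos: [0.5017, -0.0263, 0.0766]
orientation: [[-0.983, 0.185, -0.001], [0.185, 0.983, -0.0], [0.001, -0.0, -1.0]]
ft_force: [0.2, -0.2, -3.1]
finger_gap: 0.395
finger_force: 60.8
t: 12.02
ee_pos: [0.5016, -0.0247, 0.0467]
orientation: [[-0.983, 0.185, -0.001], [0.185, 0.983, 0.0], [0.001, -0.0, -1.0]]
ft_force: [-0.3, 0.7, -2.8]
finger_gap: 0.394
finger_force: 60.9
packs [(516, 443, -6.8, 43, 21)]
12.075 [ 0.5018432  -0.02481203  0.04705072] -10.686662935505733
```

Position and yaw are right. I'll lower the pack onto the apron and release it.

```bash
python3 -m jog '[[[0,0,-5],0],[[0,0,-9],0],[[0,0,-11],0],[[0,0,-11],0]]'
python3 -m jog '[[[0,0,0],0],[[0,0,0],0],[[0,0,0],0],[[0,0,20],0],[[0,0,60],0],[[0,0,65],0]]' 0.4
python3 - <<'E'
from h import *
s=shot("side","s3"); st=get_state(); X=proj(s,[.5015,-.0247,.07]); print(X,st["t"],st["ee_pos"])
x,y=X.astype(int); cv2.imwrite("pics/s3c.png",cv2.resize(s["img"][y-45:y+45,x-60:x+60,::-1],None,fx=5,fy=5,interpolation=cv2.INTER_CUBIC))
E
```

```text
t: 12.58
ee_pos: [0.5018, -0.025, 0.0361]
orientation: [[-0.983, 0.186, -0.0], [0.186, 0.983, 0.0], [0.0, -0.0, -1.0]]
ft_force: [0.7, 0.1, -2.8]
finger_gap: 0.387
finger_force: 60.9
t: 13.32
ee_pos: [0.5037, -0.0251, 0.1036]
orientation: [[-0.983, 0.186, 0.004], [0.186, 0.983, -0.0], [-0.004, 0.001, -1.0]]
ft_force: [-0.5, 0.0, -0.3]
finger_gap: 0.699
finger_force: 0.0
[302.93654638 220.38000383] 13.375 [ 0.50315627 -0.02505     0.10296253]
```

View pics/s3c.png

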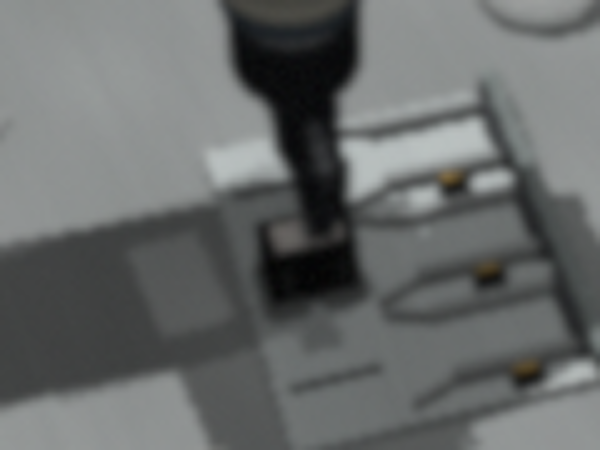

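The pack stands upright on the apron, centred in the middle lane. Now behind it, to push it in with shut fingers.

```bash
python3 -m jog '[[[-35,7,0],0],[[-68,13,0],0],[[-68,13,0],0],[[-68,13,-40],0],[[-68,13,-75],0],[[-68,13,-86],0],[[-68,13,-86],0]]' -1
python3 -m jog '[[[16,-3,0],0],[[28,-5,0],0],[[39,-7,0],0],[[51,-10,0],0],[[63,-12,0],0],[[75,-14,0],0],[[87,-16,0],0],[[88,-17,0],0]]'
```

```text
t: 14.25
ee_pos: [0.4338, -0.012, 0.0147]
orientation: [[-0.983, 0.186, -0.002], [0.186, 0.983, 0.0], [0.002, -0.0, -1.0]]
ft_force: [-0.7, 0.6, 0.6]
finger_gap: -0.004
finger_force: 0.0
t: 15.25
ee_pos: [0.5235, -0.0292, 0.0154]
orientation: [[-0.983, 0.186, 0.002], [0.186, 0.983, -0.0], [-0.002, 0.0, -1.0]]
ft_force: [0.2, -0.3, 0.9]
finger_gap: 0.0
finger_force: 0.0
```

```bash
python3 -m jog '[[[8,-1,1],0],[[15,-3,1],0],[[22,-4,1],0],[[28,-5,1],0],[[32,-6,1],0],[[34,-6,1],0],[[34,-6,1],0]]'
python3 -m jog '[[[3,0,0],0],[[6,-1,0],0],[[8,-1,0],0],[[8,-1,0],0]]'
python3 - <<'E'
from h import *
s=shot("side","s4"); x,y=proj(s,[.59,-.045,.03]).astype(int); print(get_state()["t"])
cv2.imwrite("pics/s4c.png",cv2.resize(s["img"][y-45:y+45,x-60:x+60,::-1],None,fx=5,fy=5,interpolation=cv2.INTER_CUBIC))
E
```

```text
t: 16.12
ee_pos: [0.556, -0.035, 0.0162]
orientation: [[-0.983, 0.186, -0.0], [0.186, 0.983, -0.0], [0.0, -0.0, -1.0]]
ft_force: [-2.0, 1.4, -0.3]
finger_gap: -0.001
finger_force: 1.1
t: 16.62
ee_pos: [0.5649, -0.0362, 0.0166]
orientation: [[-0.983, 0.186, 0.002], [0.186, 0.983, -0.0], [-0.002, 0.0, -1.0]]
ft_force: [-0.1, -0.8, 0.6]
finger_gap: -0.001
finger_force: 0.0
16.675
```

View pics/s4c.png

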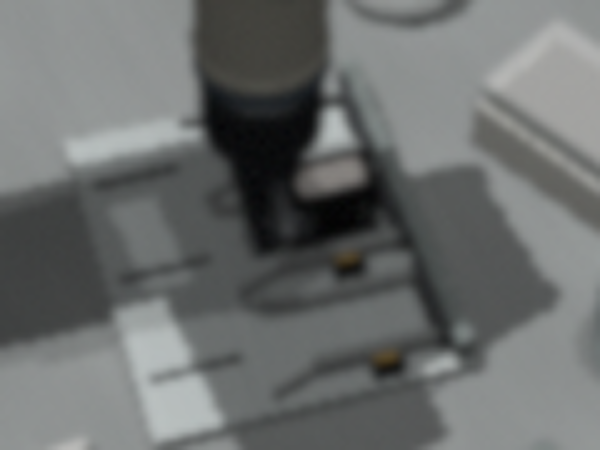

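The pack is in the middle shoe's rails, close to home. I'll keep pushing to the stop.

```bash
python3 -m jog '[[[2,0,0],0],[[3,-1,0],0],[[3,-1,0],0]]'; python3 -m jog '[[[2,0,0],0],[[3,-1,0],0],[[3,-1,0],0]]'; python3 -m jog '[[[1,0,0],0],[[2,0,0],0],[[2,0,0],0]]'
```

```text
t: 17.05
ee_pos: [0.5671, -0.0371, 0.0163]
orientation: [[-0.983, 0.186, 0.0], [0.186, 0.983, -0.0], [-0.0, -0.0, -1.0]]
ft_force: [0.2, -0.7, 0.1]
finger_gap: 0.0
finger_force: 0.3
t: 17.42
ee_pos: [0.5694, -0.0378, 0.0161]
orientation: [[-0.983, 0.186, -0.001], [0.186, 0.983, 0.0], [0.001, 0.0, -1.0]]
ft_force: [-2.8, 2.2, 2.2]
finger_gap: -0.001
finger_force: 1.8
t: 17.8
ee_pos: [0.5698, -0.0377, 0.0159]
orientation: [[-0.983, 0.186, -0.004], [0.186, 0.983, 0.0], [0.004, -0.0, -1.0]]
ft_force: [-9.5, 2.4, 6.0]
finger_gap: -0.002
finger_force: 4.4
```

```bash
python3 -m jog '[[[2,0,0],0],[[3,-1,0],0],[[3,-1,0],0]]'; python3 -m jog '[[[2,0,0],0],[[3,-1,0],0],[[3,-1,0],0]]'
```

```text
t: 18.18
ee_pos: [0.5699, -0.038, 0.0155]
orientation: [[-0.983, 0.186, -0.01], [0.186, 0.983, 0.001], [0.01, -0.0, -1.0]]
ft_force: [-17.4, 6.1, 12.7]
finger_gap: -0.003
finger_force: 8.6
t: 18.55
ee_pos: [0.5701, -0.0384, 0.0151]
orientation: [[-0.982, 0.186, -0.015], [0.186, 0.983, 0.002], [0.015, -0.0, -1.0]]
ft_force: [-25.0, 9.7, 18.6]
finger_gap: -0.0
finger_force: 13.0
```

It's solid at 27 N, so against the stop. I'll retract and verify.

```bash
python3 -m jog '[[[-25,5,0],0],[[-50,10,0],0],[[-60,11,50],0],[[-60,11,100],0],[[-70,60,120],0],[[-70,120,120],0],[[-70,180,120],0],[[-70,240,120],0]]'
python3 -m jog '[[[0,50,0],0],[[0,100,0],0],[[0,100,0],0]]' 0.6
python3 - <<'E'
from h import *
t=shot("top","t5"); st=get_state()
print("home",labels(t,(270,160,390,270),z=.070,thr=110)); print("packs",labels(t,(140,205,200,270),thr=110)); print(st["t"],st["ee_pos"],np.degrees(np.arctan2(-st["orientation"][1,0],-st["orientation"][0,0])))
cv2.imwrite("pics/t5c.png",cv2.resize(t["img"][165:270,270:390,::-1],None,fx=5,fy=5,interpolation=cv2.INTER_CUBIC))
E
```

```text
t: 19.55
ee_pos: [0.5088, 0.2021, 0.1369]
orientation: [[-0.983, 0.186, 0.003], [0.186, 0.983, 0.001], [-0.003, 0.001, -1.0]]
ft_force: [0.3, 0.7, -0.5]
finger_gap: -0.002
finger_force: 0.0
t: 19.92
ee_pos: [0.5087, 0.3035, 0.1366]
orientation: [[-0.983, 0.182, 0.003], [0.182, 0.983, 0.002], [-0.002, 0.002, -1.0]]
ft_force: [0.7, 0.1, -0.1]
finger_gap: 0.635
finger_force: 0.0
home [(613, -42, -9.4, 44, 22), (551, -48, 79.4, 281, 191), (697, -41, 82.3, 97, 50)]
packs [(485, 453, 16.7, 160, 81), (563, 346, -71.0, 51, 35)]
19.975 [0.50828838 0.30146423 0.13630325] -10.551180503475637
```

View pics/t5c.png

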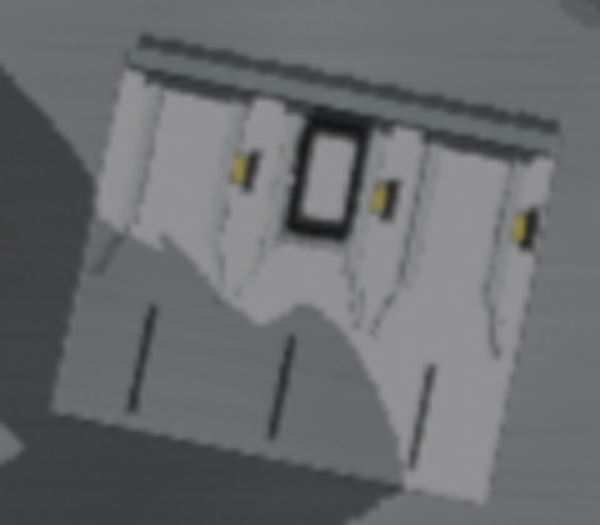

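The pack is home in the middle shoe; its label is at (327,178) of the crop, against the back. Next I need to find the second pack, which is now in the arm's shadow.

```bash
python3 - <<'E'
from h import *
i=cv2.imread("pics/t5.png"); 
class C(dict):pass
t=shot("top")
for th in (70,80,90): print(th,labels(t,(135,205,185,265),thr=th))
g=t["img"].min(2); print(g[222:246:3,146:176:2])
cv2.imwrite("pics/t6c.png",cv2.resize(t["img"][190:280,120:240,::-1],None,fx=5,fy=5,interpolation=cv2.INTER_CUBIC))
E
```

```text
70 [(569, 385, 2.4, 49, 41), (511, 444, 2.8, 164, 105)]
80 [(569, 384, 2.4, 48, 40), (511, 444, 2.8, 164, 104)]
90 [(509, 445, 2.8, 159, 103), (569, 384, 2.4, 48, 39), (574, 476, -88.7, 48, 35)]
[[118 120 120 100 111 110 110 110 103  42  50  62  30  17  12]
 [123 126 127 118 111 111 110 111 109  66  37  61  55  26  12]
 [129 130 132 133 115 110 111 111 110  91  37  38  72  51  22]
 [133 135 137 139 135 111 111 111 111 106  47  36  38  67  50]
 [139 141 144 145 140 115 111 111 111 110  76  36  36  38  66]
 [144 145 145 144 145 122 111 111 111 110  99  40  36  36  37]
 [145 144 145 144 144 138 111 111 110 110 107  59  36  37  36]
 [144 145 145 143 139 136 115 111 111 111 111  85  36  36  36]]
```

View pics/t6c.png

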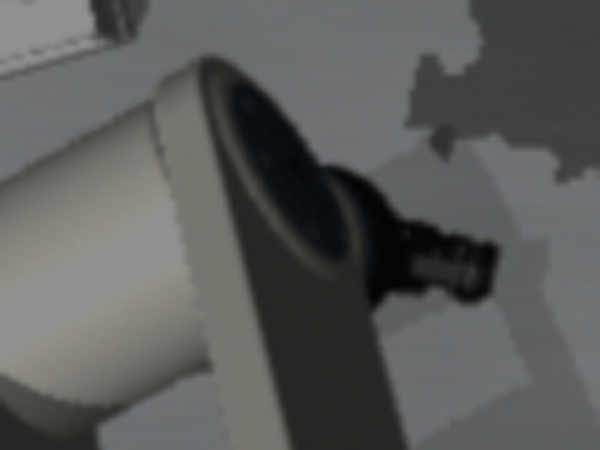

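The arm itself covers the pack in the top view, so I'll use the side camera.

```bash
python3 - <<'E'
from h import *
s=shot("side","s6"); print(proj(s,[.516,.443,.058]))
for th in (100,115,130): print(th,labels(s,(225,110,295,170),thr=th))
E
```

```text
[254.60474028 134.11045304]
100 [(518, 422, 65.6, 350, 284)]
115 [(518, 422, 65.6, 350, 284)]
130 [(595, 406, 65.6, 295, 131), (467, 455, 71.7, 347, 128)]
```

```bash
python3 -m jog '[[[-30,-10,0],0.02],[[-70,-30,0],0.04],[[-90,-60,0],0.06],[[-90,-60,0],0.06]]'
python3 - <<'E'
from h import *
t=shot("top"); print(labels(t,(135,200,190,270),thr=110)); print(get_state()["ee_pos"])
E
```

```text
t: 20.58
ee_pos: [0.4164, 0.2372, 0.1363]
orientation: [[-0.992, 0.129, -0.001], [0.129, 0.992, -0.001], [0.001, -0.001, -1.0]]
ft_force: [0.8, 0.0, 0.1]
finger_gap: 0.8
finger_force: 0.0
[(516, 443, -6.8, 43, 21)]
[0.4179981  0.23858879 0.13663483]
```

```bash
python3 -m jog '[[[25,51,0],0.01],[[50,102,0],0.01],[[75,154,0],0.01],[[98,205,0],0.01],[[98,205,-20],0.01],[[98,205,-60],0.01],[[98,205,-60],0.01]]'
```

```text
t: 21.5
ee_pos: [0.5142, 0.4426, 0.0727]
orientation: [[-0.993, 0.117, -0.005], [0.117, 0.993, -0.004], [0.005, -0.005, -1.0]]
ft_force: [-0.4, -1.4, 0.4]
finger_gap: 0.797
finger_force: 0.0
```

```bash
python3 -m jog '[[[0,0,-30],0],[[0,0,-50],0],[[0,0,-54],0],[[0,0,-54],0]]'
python3 -m jog '[[[0,0,0],0],[[0,0,0],0],[[0,0,0],0],[[0,0,0],0],[[0,0,0],0],[[0,0,0],0]]' -1 60
python3 -m jog '[[[0,0,20],0],[[0,0,55],0],[[0,0,55],0]]'
```

```text
t: 22.0
ee_pos: [0.5163, 0.4451, 0.0229]
orientation: [[-0.993, 0.117, 0.0], [0.117, 0.993, 0.0], [-0.0, 0.0, -1.0]]
ft_force: [0.8, -0.5, -0.3]
finger_gap: 0.799
finger_force: 0.0
t: 22.75
ee_pos: [0.5165, 0.4455, 0.0233]
orientation: [[-0.993, 0.116, 0.001], [0.116, 0.993, 0.001], [-0.001, 0.001, -1.0]]
ft_force: [-0.7, -0.2, 5.1]
finger_gap: 0.39
finger_force: 60.9
t: 23.12
ee_pos: [0.5176, 0.4465, 0.0809]
orientation: [[-0.993, 0.116, 0.004], [0.117, 0.993, 0.004], [-0.004, 0.004, -1.0]]
ft_force: [0.5, 0.1, -2.3]
finger_gap: 0.385
finger_force: 60.2
```

```bash
python3 -m jog '[[[0,-49,0],-0.01],[[0,-98,0],-0.02],[[0,-147,0],-0.03],[[0,-196,0],-0.04],[[0,-245,0],-0.05],[[0,-294,0],-0.06],[[0,-343,0],-0.07],[[0,-391,0],-0.07]]'
python3 -m jog '[[[0,0,-5],0],[[0,0,-20],0],[[0,0,-35],0],[[0,0,-35],0]]'
```

```text
t: 24.12
ee_pos: [0.5152, 0.0524, 0.0768]
orientation: [[-0.983, 0.186, -0.001], [0.186, 0.983, -0.0], [0.001, -0.0, -1.0]]
ft_force: [-0.3, 0.3, -3.1]
finger_gap: 0.389
finger_force: 60.7
t: 24.62
ee_pos: [0.5145, 0.0548, 0.0404]
orientation: [[-0.983, 0.184, -0.003], [0.184, 0.983, -0.0], [0.003, -0.001, -1.0]]
ft_force: [-0.2, -0.0, -2.4]
finger_gap: 0.391
finger_force: 60.9
```

```bash
python3 -m jog '[[[0,0,-4],0],[[0,0,-6],0],[[0,0,-6],0]]'
python3 -m jog '[[[0,0,0],0],[[0,0,0],0],[[0,0,0],0],[[0,0,20],0],[[0,0,60],0],[[0,0,66],0],[[-35,7,66],0],[[-68,13,66],0]]' 0.4
python3 -m jog '[[[0,0,0],0],[[0,0,-40],0],[[0,0,-75],0],[[0,0,-84],0],[[0,0,-84],0]]' -1
python3 - <<'E'
from h import *
t=shot("top"); print(labels(t,(285,180,330,265),z=.07,thr=110),labels(t,(285,180,330,265),z=.07,thr=90)); print(get_state()["ee_pos"])
s=shot("side","s7"); x,y=proj(s,[.55,.03,.03]).astype(int)
cv2.imwrite("pics/s7c.png",cv2.resize(s["img"][y-45:y+45,x-60:x+60,::-1],None,fx=5,fy=5,interpolation=cv2.INTER_CUBIC))
E
```

```text
t: 25.0
ee_pos: [0.516, 0.0541, 0.0364]
orientation: [[-0.983, 0.185, 0.0], [0.185, 0.983, 0.0], [-0.0, 0.0, -1.0]]
ft_force: [-0.6, 0.8, -2.9]
finger_gap: 0.392
finger_force: 60.9
t: 26.0
ee_pos: [0.4468, 0.067, 0.1018]
orientation: [[-0.983, 0.186, -0.0], [0.186, 0.983, -0.0], [0.0, -0.0, -1.0]]
ft_force: [-1.0, 0.1, 0.0]
finger_gap: 0.702
finger_force: 0.0
t: 26.62
ee_pos: [0.4482, 0.067, 0.018]
orientation: [[-0.983, 0.186, -0.001], [0.186, 0.983, -0.0], [0.001, -0.0, -1.0]]
ft_force: [-0.1, 0.6, 0.5]
finger_gap: 0.001
finger_force: 0.0
[(555, 87, 1.5, 41, 11), (617, 30, 80.1, 102, 89)] [(450, 62, -88.8, 56, 20), (516, 52, -10.8, 40, 18), (666, -1, 79.8, 52, 10), (564, 33, 1.1, 207, 121)]
[0.44864411 0.06701547 0.01868737]
```

View pics/s7c.png

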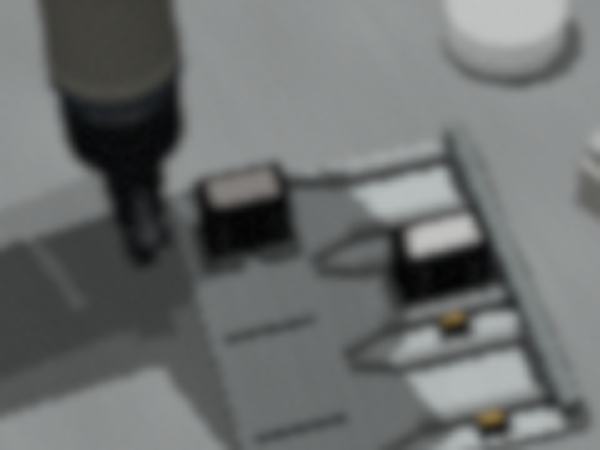

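The second pack stands in lane 1 at (516,52), square, with the fingers behind it and pack one home. Pushing.

```bash
python3 -m jog '[[[13,-3,-2],0],[[26,-5,-2],0],[[38,-7,-2],0],[[50,-10,-2],0],[[62,-12,-2],0],[[74,-14,-2],0],[[86,-17,-2],0],[[88,-17,-2],0]]'
python3 -m jog '[[[8,-1,1],0],[[15,-3,1],0],[[22,-4,1],0],[[28,-5,1],0],[[34,-7,1],0],[[38,-8,1],0],[[42,-8,1],0],[[42,-8,1],0]]'
python3 -m jog '[[[2,0,0],0],[[4,-1,0],0],[[6,-1,0],0],[[6,-1,0],0]]'
python3 -m jog '[[[2,0,0],0],[[3,0,0],0],[[3,0,0],0]]'
```

```text
t: 27.72
ee_pos: [0.5372, 0.0498, 0.0163]
orientation: [[-0.983, 0.186, 0.001], [0.186, 0.983, 0.0], [-0.001, 0.0, -1.0]]
ft_force: [-1.0, 1.1, -0.1]
finger_gap: 0.0
finger_force: 0.1
t: 28.72
ee_pos: [0.5782, 0.0423, 0.0175]
orientation: [[-0.983, 0.186, 0.0], [0.186, 0.983, 0.0], [-0.0, 0.0, -1.0]]
ft_force: [-1.8, 3.2, 3.5]
finger_gap: -0.001
finger_force: 2.0
t: 29.22
ee_pos: [0.5844, 0.041, 0.0174]
orientation: [[-0.983, 0.186, 0.001], [0.186, 0.983, 0.0], [-0.001, 0.0, -1.0]]
ft_force: [-2.2, 2.5, 3.4]
finger_gap: -0.001
finger_force: 2.4
t: 29.6
ee_pos: [0.5853, 0.0411, 0.0172]
orientation: [[-0.983, 0.186, -0.003], [0.186, 0.983, 0.0], [0.003, -0.001, -1.0]]
ft_force: [-7.9, 3.4, 9.5]
finger_gap: 0.001
finger_force: 6.6
```

```bash
python3 -m jog '[[[3,0,0],0],[[5,-1,0],0],[[5,-1,0],0]]'; python3 -m jog '[[[1,0,0],0],[[3,-1,0],0],[[3,-1,0],0]]'
python3 -m jog '[[[-25,5,0],0],[[-50,10,0],0],[[-90,17,30],0],[[-130,20,100],0],[[-140,20,150],0],[[-140,20,150],0]]'
python3 - <<'E'
from h import *
t=shot("top","t8"); print([l for l in labels(t,(270,160,390,270),z=.070,thr=110) if l[3]<50]); print(get_state()["t"],get_state()["ee_pos"])
cv2.imwrite("pics/t8c.png",cv2.resize(t["img"][165:270,270:450,::-1],None,fx=4,fy=4,interpolation=cv2.INTER_CUBIC))
E
```

```text
t: 29.98
ee_pos: [0.5859, 0.0408, 0.0169]
orientation: [[-0.982, 0.186, -0.012], [0.186, 0.982, 0.001], [0.012, -0.001, -1.0]]
ft_force: [-23.8, 9.2, 24.2]
finger_gap: 0.0
finger_force: 16.9
t: 30.35
ee_pos: [0.586, 0.0407, 0.0169]
orientation: [[-0.982, 0.186, -0.017], [0.186, 0.982, 0.002], [0.017, -0.002, -1.0]]
ft_force: [-33.5, 14.6, 33.8]
finger_gap: -0.0
finger_force: 20.4
t: 31.1
ee_pos: [0.4569, 0.059, 0.1712]
orientation: [[-0.983, 0.185, 0.008], [0.185, 0.983, 0.0], [-0.008, 0.002, -1.0]]
ft_force: [0.8, -0.8, -0.8]
finger_gap: -0.0
finger_force: 0.0
[(563, -40, -83.6, 28, 21)]
31.15 [0.45654026 0.05896596 0.16998165]
```

View pics/t8c.png

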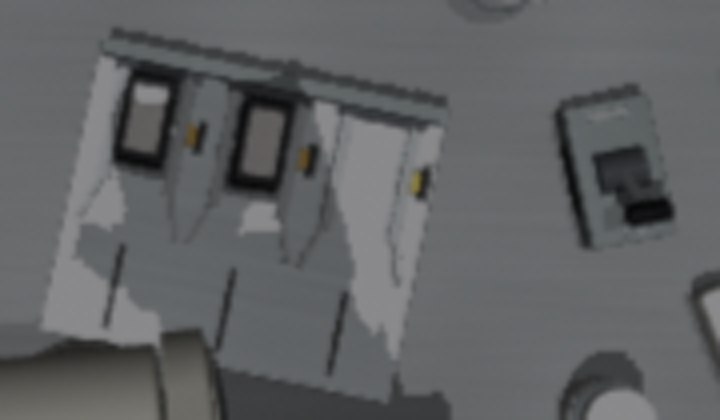

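Both packs are home and the lever is still off. I'll go to the robot side of the lever to throw it on.

```bash
python3 -m jog '[[[12,-52,5],0.05],[[24,-104,5],0.1],[[36,-156,5],0.15],[[48,-208,5],0.2],[[60,-260,5],0.25],[[72,-312,5],0.3],[[82,-364,5],0.366],[[82,-364,5],0.366]]'
python3 -m jog '[[[0,0,0],0],[[0,0,-40],0],[[0,0,-80],0],[[0,0,-97],0],[[0,0,-97],0]]'
```

```text
t: 32.15
ee_pos: [0.5371, -0.3086, 0.17]
orientation: [[-0.984, -0.176, -0.001], [-0.176, 0.984, -0.0], [0.001, -0.0, -1.0]]
ft_force: [-0.7, -0.4, -0.2]
finger_gap: 0.004
finger_force: 0.0
t: 32.78
ee_pos: [0.5364, -0.3038, 0.0743]
orientation: [[-0.984, -0.179, -0.002], [-0.179, 0.984, 0.001], [0.002, 0.002, -1.0]]
ft_force: [0.5, -0.7, 0.6]
finger_gap: -0.004
finger_force: 0.0
```

```bash
python3 -m jog '[[[8,1,2],0],[[16,3,3],0],[[25,4,4],0],[[34,6,4],0],[[43,8,4],0],[[52,9,4],0],[[60,11,4],0],[[66,12,4],0]]'
python3 -m jog '[[[3,0,0],0],[[6,1,0],0],[[9,2,0],0],[[9,2,0],0]]'
python3 -m jog '[[[3,0,0],0],[[6,1,0],0],[[6,1,0],0]]'
```

```text
t: 33.78
ee_pos: [0.6033, -0.2928, 0.0789]
orientation: [[-0.984, -0.179, -0.0], [-0.179, 0.984, 0.0], [0.0, 0.0, -1.0]]
ft_force: [-3.4, -1.3, -2.1]
finger_gap: 0.001
finger_force: 1.4
t: 34.28
ee_pos: [0.6121, -0.291, 0.0792]
orientation: [[-0.984, -0.178, 0.0], [-0.178, 0.984, 0.0], [-0.0, -0.0, -1.0]]
ft_force: [-2.1, -1.9, -1.8]
finger_gap: -0.002
finger_force: 1.1
t: 34.65
ee_pos: [0.6173, -0.2902, 0.0792]
orientation: [[-0.984, -0.178, -0.002], [-0.178, 0.984, -0.0], [0.002, 0.0, -1.0]]
ft_force: [-6.0, -3.4, -1.7]
finger_gap: 0.003
finger_force: 3.4
```

```bash
python3 -m jog '[[[3,0,0],0],[[5,1,0],0],[[5,1,0],0]]'; python3 -m jog '[[[3,0,0],0],[[5,1,0],0],[[5,1,0],0]]'
python3 -m jog '[[[-20,-3,0],0],[[-38,-6,0],0],[[-38,-6,40],0],[[-38,-6,90],0],[[-38,-6,90],0]]'
```

```text
t: 35.02
ee_pos: [0.6178, -0.29, 0.0789]
orientation: [[-0.984, -0.179, -0.01], [-0.179, 0.984, -0.0], [0.01, 0.002, -1.0]]
ft_force: [-23.6, -7.8, 9.5]
finger_gap: -0.002
finger_force: 12.5
t: 35.4
ee_pos: [0.6183, -0.2898, 0.0788]
orientation: [[-0.984, -0.179, -0.018], [-0.179, 0.984, -0.0], [0.018, 0.003, -1.0]]
ft_force: [-40.9, -11.9, 20.9]
finger_gap: -0.004
finger_force: 21.6
t: 36.02
ee_pos: [0.5931, -0.2953, 0.1744]
orientation: [[-0.984, -0.178, 0.009], [-0.178, 0.984, -0.004], [-0.008, -0.005, -1.0]]
ft_force: [-0.0, -0.3, -0.5]
finger_gap: 0.0
finger_force: 0.0
```

The lever is on its stop. Now to the plunger.

```bash
python3 -m jog '[[[-34,-37,0],0],[[-68,-74,0],0],[[-102,-110,0],0],[[-102,-110,-40],0],[[-102,-110,-80],0],[[-102,-110,-88],0],[[-102,-110,-88],0]]'
python3 -m jog '[[[0,0,-4],0],[[0,0,-8],0],[[0,0,-12],0],[[0,0,-16],0],[[0,0,-20],0],[[0,0,-22],0],[[0,0,-22],0]]'
python3 -m jog '[[[0,0,-2],0],[[0,0,-4],0],[[0,0,-4],0]]'
```

```text
t: 36.9
ee_pos: [0.4882, -0.4039, 0.0813]
orientation: [[-0.984, -0.179, -0.0], [-0.179, 0.984, 0.0], [0.0, 0.0, -1.0]]
ft_force: [0.3, 0.4, 0.0]
finger_gap: -0.002
finger_force: 0.0
t: 37.78
ee_pos: [0.489, -0.4048, 0.0619]
orientation: [[-0.984, -0.178, 0.002], [-0.178, 0.984, -0.002], [-0.002, -0.002, -1.0]]
ft_force: [-2.7, 3.2, 23.7]
finger_gap: -0.002
finger_force: 12.0
t: 38.15
ee_pos: [0.4893, -0.4051, 0.0615]
orientation: [[-0.984, -0.178, 0.003], [-0.178, 0.984, -0.002], [-0.002, -0.003, -1.0]]
ft_force: [-12.8, 10.9, 58.3]
finger_gap: 0.003
finger_force: 28.8
```

The plunger is at its stop (z about 0.062, force well above the spring's). I'll release it, retreat and check once more.

```bash
python3 -m jog '[[[0,0,10],0],[[0,0,30],0],[[0,0,80],0],[[0,0,130],0],[[-60,0,150],0],[[-110,10,150],0],[[-110,10,150],0]]'
python3 - <<'E'
from h import *
t=shot("top","t9"); print(get_state()["t"],get_state()["ee_pos"])
cv2.imwrite("pics/t9c.png",cv2.resize(t["img"][140:290,270:500,::-1],None,fx=3.4,fy=3.4,interpolation=cv2.INTER_CUBIC))
E
```

```text
t: 39.02
ee_pos: [0.3744, -0.3927, 0.2054]
orientation: [[-0.984, -0.176, -0.002], [-0.176, 0.984, 0.002], [0.002, 0.002, -1.0]]
ft_force: [-0.2, -0.6, 0.0]
finger_gap: -0.001
finger_force: 0.0
39.075 [ 0.37646926 -0.39361091  0.20566576]
```

View pics/t9c.png

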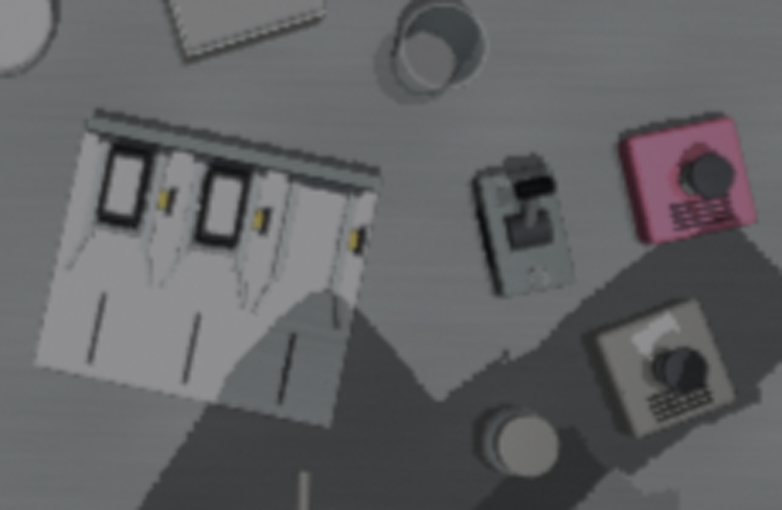

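The picture shows both packs home, the lever leaning to on, the white unit's plunger back up and the arm clear of everything.

```bash
python3 -c "
from station import order
print(order.finish_job())"
```

```text
the job is handed in; nothing more can be done
None
```

The job is handed in, with no verdict returned: the lever was pushed off, both packs on the bench (only two were there) were slid home, then the lever was thrown on and the plunger pressed to its stop and released, and the last picture shows it all in place with the arm clear.

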